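Seat the stage top on its kinematic base

ROBOT

A 6-joint arm with a two-finger parallel gripper is mounted at the origin on a cart in front of the work surface, level with it; the furniture and walls round the work are solid. World frame = base frame: x ahead of the robot, y to its left, z up, the work surface at z = 0. Lengths are in m, angles in degrees, forces in N, time in s.
With the tool pointing down it reaches from about 0.4 to 0.825 m from the base axis. Payload 7 kg.
Tool frame: the origin (TCP) lies midway between the tips of the shut fingers; the grasp point (between the pads) lies 19 mm behind it; z points along the fingers, y is the line along which they close (so a half turn about z gives the same grasp; the last joint's range is limited). The gripper opens to 88 mm and grips with 3 to 60 N. Pads are 19 mm wide; open, the fingers measure 130 mm over their backs; the gripper's body (78 mm by 193 mm) begins 47 mm behind the grasp point.
Start: joints at [16.507, 20.546, 0.682, 0, -70.136, -16.507], TCP at [0.675, -0, 0.191] pointing down, gripper open.
Joint ranges: [-176.03, 176.03], [-82.01, 121.73], [-58.28, 71.71], [-173.87, 95.51], [-174.79, -0.11], [-173.66, 173.66]. Speed limits (degrees/s): [136.94, 136.94, 172.46, 180, 180, 180].

INTERFACE

Orientations are given as [roll, pitch, yaw] about the fixed x, y, z axes, in that order (R = Rz(yaw) Ry(pitch) Rx(roll)).
In Python, from plant import telemetry, viewer, workorder gives the robot as it stands. The module is installed in compiled form; this text tells all that it offers.
- The arm moves only by the tool carry_out, never from a script. Its argument "rows" is a list of rows, each a list of 6 numbers: the shift along the tool's x, y, z in m, then the turn, a rotation vector about the tool's x, y, z in rad. In form: [[tx, ty, tz, ax, ay, az], ...]. A call has 1 to 8 rows; each row is the pose to reach, as a shift and turn from the pose commanded when the call began, along the tool's axes at that moment; what a row does not reach only later rows make up. A row lasts 1/8 s, in which the tool goes at most 62.5 mm and 10.7 degrees, less where a joint would pass 70% of its speed; a pose out of reach is approached as far as the arm can. A call with a gripper value outside its range is refused whole. "grip" is the gripper's target within -1 to 1 (fully open at 1, half-way at 0, shut at -1), set as the call begins (left out, the last holds). The fingers move at their own pace and stop on an object; the grip force is fixed at half the most. Time passes only in rows, so rows that repeat a pose let the fingers close. It gives the time, the measured TCP pose, the force, the opening and the grip force at its end, in the units of the state.
- telemetry.get_obs(): the state, without advancing time (a new reading comes with each control period).
- viewer.snapshot(name): name is "scene" or "side" or "wrist"; returns the picture (384x512x3 uint8, red, green, blue); there is no depth.
- viewer.camera_info(name): a dict with "intrinsics" (3x3 intrinsics, pixels), "k1" (the pictures are not rectified: a ray, as slopes to the right and down, at radius r is drawn at 1 + k1 r^2 times it, then the intrinsics apply), "extrinsics" (4x4, takes a point from camera to world coordinates); the wrist camera has in their place "tool_from_camera" (4x4, takes a point from camera to tool coordinates, whose origin is the TCP and whose axes are the flange's). Camera axes: x right, y down, z forward; pixel columns grow to the right and rows downward; lengths in m; the calibration is good to about 2 mm. A picture is of the moment at which its call begins: read the wrist's pose just before it. camera_info takes no time and is no camera call.
- workorder.close_job(): hands the job in; it is judged then, once.
The state is a dict: "clock": time; "joint_pos": joint angles; "qvel": joint speeds; "tau": joint torques, N m; "tool_pos": TCP position; "orientation": TCP orientation; "force": force on the tool from outside, world axes, zero at the start; "moment": the same for the moment, N m; "opening": finger opening in m; "gripper_force": force on a finger pad.
Only numpy, scipy, OpenCV 4.12 (cv2) and the standard library are available. Lean on these libraries where they do the work, as an engineer would, in place of code of your own. Each camera call takes 0.05 s, during which the arm holds its last target. There are 200 camera calls.

TASK

Lift the round stage top by its wooden handle and set it on the brass seats of the cross-slide base, red dot over red dot, so that one ball foot is fully home in the cone, one in the groove and one on the flat pad, the stage level and left standing free. The rubber feet stick where they first touch and do not slide down by themselves, so find the seats by feel and never press the stage on the base with more than about 30 N; leave the carved head, the tape roll and the screwdriver where they are.

Things in the scene. Friction and masses are not known exactly. Their poses are not given: they have to be found in the camera images.
- stage: The stage top, loose, 0.3 to 0.65 kg: a round blue disc 144 mm across, 8 mm thick, on three black rubber balls, 16 mm in diameter, on 10 mm stems. Origin: on its axis, level with the bottom of the balls; z up. The disc's top is 30 mm above the origin. A red dot on the disc marks its -x edge, over the cone foot. The feet form an isosceles triangle.
- handle (a point): centre of the stage's wooden handle, 52.5 mm above the stage's origin: an upright block on the disc's middle, 20 mm thick (stage x), 60 mm long (stage y), 45 mm high; its top is 75 mm above the stage's origin. Hold it with 20 to 40 N: a firmer grip creeps on the handle under load
- foot_cone (a point): lowest point of the ball foot that belongs in the cone (stage x -50, y 0, z 0 mm)
- foot_groove (a point): lowest point of the ball foot that belongs in the groove (stage x 30, y 45, z 0 mm)
- foot_flat (a point): lowest point of the ball foot that belongs on the flat pad (stage x 30, y -45, z 0 mm)
- base: The cross-slide base, fixed: a dark steel block 150 x 150 x 12 mm, origin centred on its underside, z up. On it two slides and a dark turntable, 156 mm across, its top 34 mm up, with three brass seats placed as the feet are. Slides and turntable are locked at a setting that is NOT reported: up to 5.5 mm off along base x and y each, and up to 0.03 rad turned about the table's axis.
- cone_nominal (a point): fixed to the base block (base x -50, y 0, z 37.2 mm): where the lowest point of the cone foot would be when home if slides and turntable stood at zero. Real cone: brass puck 36 mm across by a red dot, rim 44 mm above the base's origin, bright conical hollow of 28 mm mouth, flank 30 degrees from horizontal. All three feet are home at 37.2 mm above the base's origin, stage level.
- groove_nominal (a point): the same for the groove foot (base x 30, y 45, z 37.2 mm). The real groove: brass block 38 mm long, 36 mm wide, top 44 mm above the base's origin, with a straight V, 28 mm wide, flanks 30 degrees from horizontal, pointing at the cone's centre. A foot on a flank stands 0.577 mm higher per mm sideways; up to 10 mm off it still lands on the flank.
- flat_nominal (a point): the same for the flat foot (base x 30, y -45, z 37.2 mm). The real pad: brass, flat, 36 mm across, top 37.2 mm above the base's origin. Rubber on brass has friction of about 1: feet stick on the flanks and the stage does not slide home under its own weight.
- carved_head: bystander: carved wooden head, 115 x 86 x 190 mm, origin under its centre; leave it alone
- tape: bystander: roll of tan adhesive tape, about 103 mm across, 25 mm high, origin under its centre; leave it alone
- screwdriver: bystander: screwdriver with a blue handle, 100 x 156 x 30 mm, origin under its centre; leave it alone

How it is judged (in metres and radians):
At the end, for the whole second after the job is handed in: The stage stands free and at rest on the base, cone foot on the cone's side, and each of the three feet is within about 1.2 mm of its fully seated height (37.2 mm above the base's origin), the stage's axis within 12 mm of the base's in base x and y (z of foot_cone in the frame of base between 0.0357 and 0.0384 m and z of foot_groove in the frame of base between 0.0357 and 0.0384 m and z of foot_flat in the frame of base between 0.0357 and 0.0384 m and x of stage in the frame of base between -0.012 and 0.012 m and y of stage in the frame of base between -0.012 and 0.012 m and x of foot_cone in the frame of base below -0.03 m and linear speed of stage below 0.01 m/s); the robot touches nothing.
It fails at once if the stage is pressed on the base with more than 32 N (contact force between stage and base above 32 N).
It fails at once if the carved head is moved more than 20 mm (distance of carved_head from where it was at the start of the episode above 0.02 m).
It fails at once if the tape roll is moved more than 20 mm (distance of tape from where it was at the start of the episode above 0.02 m).
It fails at once if the screwdriver is moved more than 20 mm (distance of screwdriver from where it was at the start of the episode above 0.02 m).
It also fails if it takes over 51 s, if anything falls off the work surface, if the arm or the gripper's body presses on something with over 40 N, if the wrist force passes 120 N, or if a joint passes its speed limit or range.

## Working session

There is one attempt and no reset: what is moved stays moved. The work goes in short steps, Python scripts to look and compute and a tool call to move; the robot and the scene stay as the last step left them, time stands still between calls to the robot, and variables do not carry over. Pictures are saved under pics/ and viewed, at most 10 in all, crops included, and the job is handed in when it is done.

Besides the shell and the picture viewer there is one more tool, called after ">>>" as name([rows], argument=value, ...), one row to a line, values as JSON. carry_out: Moves the arm, as the interface text tells. Its arguments: {"type":"object","properties":{"rows":{"type":"array"},"grip":{"type":"number"}},"required":["rows"]}

```bash
mkdir -p pics
python3 - <<'E'
from plant import telemetry, viewer
import cv2, numpy as np
o=telemetry.get_obs(); print(o)
ims=[]
for n in ["scene","side","wrist"]:
    im=viewer.snapshot(n); np.save(f"pics/{n}0.npy",im)
    cv2.imwrite(f"pics/{n}0.png",cv2.resize(im[:,:,::-1],(800,600),interpolation=cv2.INTER_CUBIC)); print(n,viewer.camera_info(n))
E
```

```text
{'clock': 0.0, 'joint_pos': array([ 1.65096401e+01,  2.05901399e+01,  6.33141722e-01, -1.96978788e-02,
       -7.01347505e+01, -1.65092695e+01]), 'qvel': array([-0.04533635, -0.14356562,  0.0438032 , -0.03594273, -0.03600352,
        0.00838242]), 'tau': array([-8.00930356e-04, -5.82726967e+01,  2.93058443e+01,  6.99745238e+00,
        6.93249181e-03, -2.06530804e-04]), 'tool_pos': array([ 6.74453297e-01, -2.39004953e-06,  1.89833872e-01]), 'orientation': array([ 1.79906771e+02, -8.32088744e-03, -9.00063310e+01]), 'force': array([-0.08160101,  0.19954687, -0.67706606]), 'moment': array([-0.04382961,  0.02334542, -0.00239667]), 'gripper_force': 0.0, 'opening': 0.08750634704074808}
scene {'intrinsics': array([[445.56265031,   0.        , 260.24942903],
       [  0.        , 445.56265031, 190.99087567],
       [  0.        ,   0.        ,   1.        ]]), 'k1': -0.0903763953872766, 'extrinsics': array([[ 0.76039401, -0.43564613,  0.48167769,  0.00146864],
       [-0.64943798, -0.51642307,  0.55815547, -0.54244926],
       [ 0.00559121, -0.73723786, -0.67561015,  0.87004989],
       [ 0.
[... 380 characters left out ...]
03210104],
       [-0.01159324, -0.75926714, -0.65067581,  0.85866008],
       [ 0.        ,  0.        ,  0.        ,  1.        ]])}
wrist {'intrinsics': array([[344.99976358,   0.        , 253.0435005 ],
       [  0.        , 344.99976358, 192.51469005],
       [  0.        ,   0.        ,   1.        ]]), 'k1': -0.05146554172316768, 'tool_from_camera': array([[ 4.92841712e-04, -9.55776702e-01, -2.94092932e-01,
         7.86997840e-02],
       [ 9.99998389e-01, -3.65201357e-05,  1.79448724e-03,
        -9.08249847e-05],
       [-1.72586941e-03, -2.94093342e-01,  9.55775145e-01,
        -1.91850060e-01],
       [ 0.00000000e+00,  0.00000000e+00,  0.00000000e+00,
         1.00000000e+00]])}
```

View pics/scene0.png

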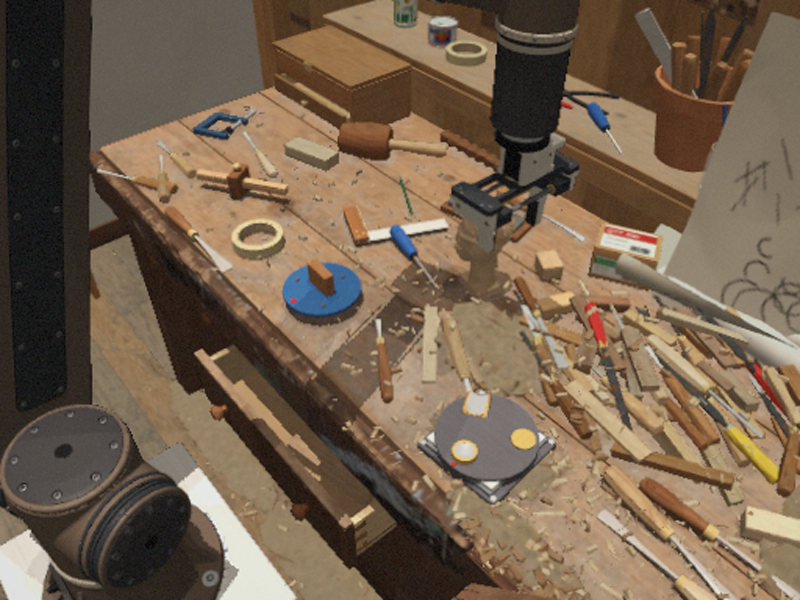

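View pics/wrist0.png

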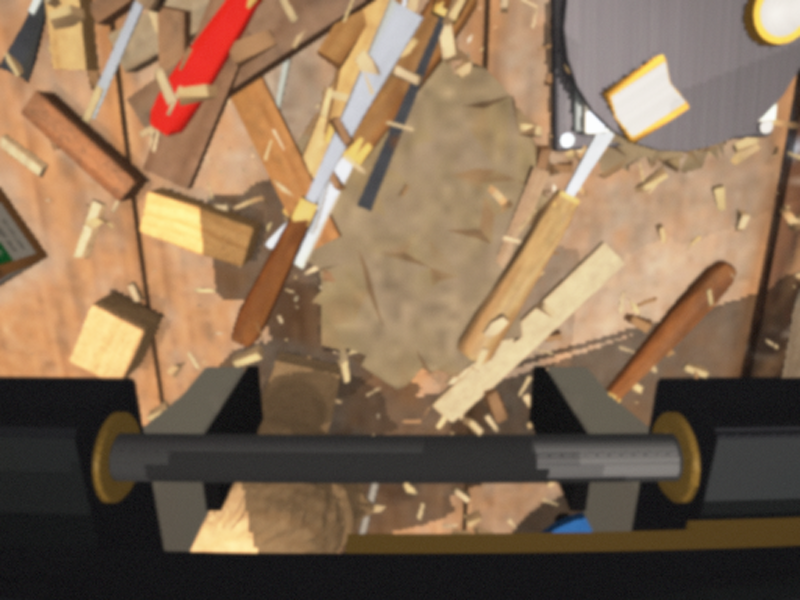

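The scene view (scaled x1.56) shows the stage disc centred near (322,291) with its red dot at (293,300). The turntable is near (487,437), its dot at (453,463), the cone at (465,451), the groove at (476,403) and the pad at (523,439). The wrist view shows part of the base at top right and the carved head just below the gripper, so I must rise first.

```bash
cat > h.py <<'E'
import numpy as np, cv2
from scipy.spatial.transform import Rotation as R
from plant import telemetry, viewer
def cam(name,obs=None):
    c=viewer.camera_info(name)
    if name=="wrist":
        T=np.eye(4);T[:3,:3]=R.from_euler('xyz',obs["orientation"],degrees=True).as_matrix();T[:3,3]=obs["tool_pos"]
        E=T@c["tool_from_camera"]
    else: E=c["extrinsics"]
    return c["intrinsics"],c["k1"],E
def px2w(C,uv,z):
    K,k1,E=C
    uv=np.atleast_2d(np.asarray(uv,float))
    n=cv2.undistortPoints(uv[:,None],K,np.array([k1,0,0,0.]),None,None,None).reshape(-1,2)
    d=np.c_[n,np.ones(len(n))]@E[:3,:3].T
    return E[:3,3]+d*((z-E[2,3])/d[:,2])[:,None]
def w2px(C,p):
    K,k1,E=C; Ei=np.linalg.inv(E)
    return cv2.projectPoints(np.atleast_2d(np.asarray(p,float)),cv2.Rodrigues(Ei[:3,:3])[0],Ei[:3,3],K,np.array([k1,0,0,0.]))[0].reshape(-1,2)
def circfit(xy):
    A=np.c_[2*xy,np.ones(len(xy))];s=np.linalg.lstsq(A,(xy**2).sum(1),rcond=None)[0]
    return s[:2],np.sqrt(s[2]+s[0]**2+s[1]**2)
E
python3 - <<'E'
from h import *
C=cam("scene");s=1.5625
for n,uv,z in [("stage c",(322,289),.03),("stage dot",(293,300),.03),("table c",(487,437),.034),("table dot",(453,463),.034),("cone",(465,451),.044),("groove",(476,403),.044),("flat",(523,439),.0372),("tape",(258,239),.02),("sdrv",(404,240),.015),("sdtip",(435,288),.01)]:
    print(n,px2w(C,np.array(uv)/s,z)[0].round(4))
im=np.load("pics/scene0.npy"); hsv=cv2.cvtColor(im,cv2.COLOR_RGB2HSV)
m=cv2.inRange(hsv,(100,120,40),(125,255,255)); m[:, :170]=0;m[:,240:]=0;m[:160]=0
c=max(cv2.findContours(m,0,1)[0],key=cv2.contourArea)[:,0]
p=px2w(C,cv2.convexHull(c)[:,0],.03)[:,:2]; print(circfit(p),len(p))
E
```

```text
stage c [0.4995 0.2698 0.03  ]
stage dot [0.4428 0.2791 0.03  ]
table c [ 0.4922 -0.1566  0.034 ]
table dot [ 0.4232 -0.1572  0.034 ]
cone [ 0.4451 -0.1581  0.044 ]
groove [ 0.5185 -0.1059  0.044 ]
flat [ 0.5278 -0.195   0.0372]
tape [0.4945 0.4852 0.02  ]
sdrv [0.7195 0.299  0.015 ]
sdtip [0.6736 0.1559 0.01  ]
(array([0.49964393, 0.27243129]), np.float64(0.07053879361750592)) 25
```

View pics/side0.png

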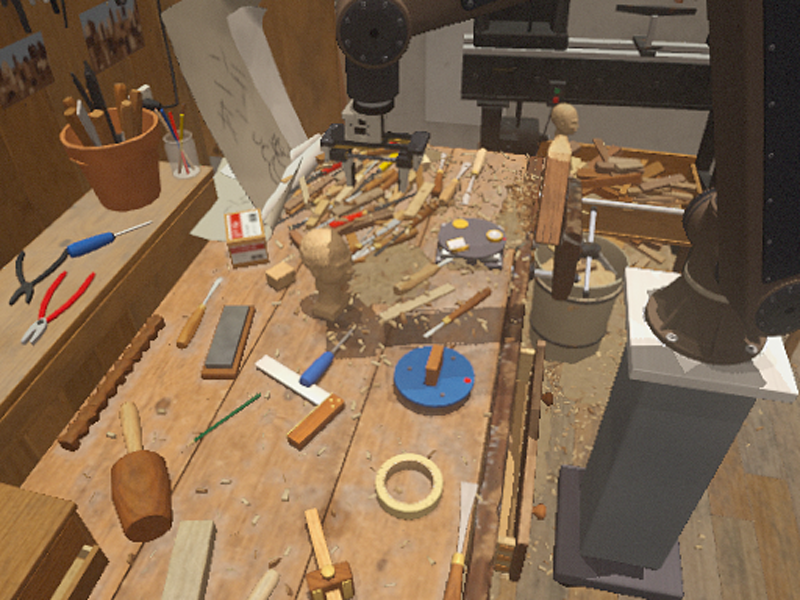

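The side view shows the carved head standing at about (328,280), close to the gripper, and the stage at (433,378). I'll rise first, then move over so the wrist camera looks straight down on the stage.

>>> carry_out([
  [0, 0, -0.06, 0, 0, 0],
  [-0.02, 0.01, -0.09, 0, 0, 0.02],
  [-0.07, 0.035, -0.09, 0, 0, 0.06],
  [-0.12, 0.06, -0.09, 0, 0, 0.1],
  [-0.17, 0.085, -0.09, 0, 0, 0.14],
  [-0.225, 0.112, -0.08, 0, 0, 0.16],
  [-0.275, 0.137, -0.04, 0, 0, 0.16],
  [-0.32, 0.16, -0.01, 0, 0, 0.16],
], grip=1)

```text
clock: 1.15
tool_pos: [0.5147, 0.3195, 0.2011]
orientation: [180.0, 0.0, -99.2]
force: [0.3, 1.8, -0.5]
opening: 0.0877
gripper_force: 0.0
```

>>> carry_out([
  [-0.02, 0.02, 0.03, 0, 0, 0],
  [-0.03, 0.015, 0.05, 0, 0, 0],
  [-0.03, 0.015, 0.05, 0, 0, 0],
  [-0.03, 0.015, 0.05, 0, 0, 0],
])

```text
clock: 1.65
tool_pos: [0.5069, 0.3496, 0.1529]
orientation: [-180.0, 0.0, -99.2]
force: [0.4, -0.4, 0.4]
opening: 0.0879
gripper_force: 0.0
```

Run:
```python
from h import *
o=telemetry.get_obs(); print(o["clock"],o["tool_pos"],o["orientation"],o["force"])
im=viewer.snapshot("wrist"); np.save("pics/w1.npy",im); C=cam("wrist",o)
cv2.imwrite("pics/w1.png",cv2.resize(im[:,:,::-1],(800,600),interpolation=cv2.INTER_CUBIC))
import pickle; pickle.dump(C,open("pics/w1.pkl","wb"))
```

```text
1.65 [0.50690044 0.34963101 0.15288352] [-1.79957756e+02  2.47487410e-02 -9.92220000e+01] [ 0.38893788 -0.39836579  0.36403615]
```

View pics/w1.png

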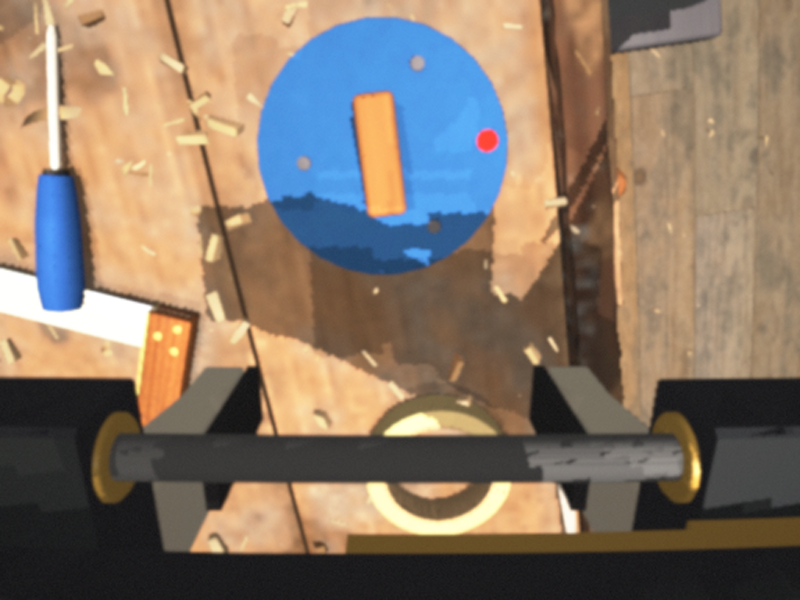

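The wrist view shows the disc at (383,145), its red dot at (487,140), and the handle-top corners near (353,96), (392,92), (406,213) and (370,216). The screwdriver is at far left and the tape at the bottom, both clear.

Run:
```python
from h import *
import pickle
C=pickle.load(open("pics/w1.pkl","rb")); im=np.load("pics/w1.npy"); hsv=cv2.cvtColor(im,cv2.COLOR_RGB2HSV)
m=cv2.inRange(hsv,(98,130,30),(125,255,255)); m[:,:150]=0;m[:,340:]=0;m[185:]=0
c=max(cv2.findContours(m,0,1)[0],key=cv2.contourArea); hull=cv2.convexHull(c)[:,0]
cc,r=circfit(px2w(C,hull,.03)[:,:2]); print("disc",cc,r)
m2=cv2.inRange(hsv,(0,180,120),(4,255,255))|cv2.inRange(hsv,(174,180,120),(180,255,255)); m2[:,:290]=0;m2[:,330:]=0;m2[110:]=0
yx=np.argwhere(m2); d=px2w(C,yx[:,::-1].mean(0),.03)[0,:2]; v=cc-d; print("dot",d,len(yx),"yaw",np.degrees(np.arctan2(v[1],v[0])),np.linalg.norm(v))
m3=cv2.inRange(hsv,(5,80,60),(22,255,255)); k=np.zeros_like(m3); cv2.fillConvexPoly(k,hull.astype(np.int32),255); k=cv2.erode(k,np.ones((15,15)))
m3&=k; c3=max(cv2.findContours(m3,0,1)[0],key=cv2.contourArea)
P=px2w(C,c3[:,0],.075)[:,:2]; rc=cv2.minAreaRect((P*1000).astype(np.float32)); print("handle top mask",rc)
q=px2w(C,np.array([(353,96),(392,92),(406,213),(370,216)])/1.5625,.075); print(q.round(4),q.mean(0))
```

```text
disc [0.50282591 0.27961673] 0.0697802043289028
dot [0.44340899 0.28218469] 84 yaw -2.474740210970121 0.05947238970238101
handle top mask ((503.1504211425781, 279.6888427734375), (57.71665573120117, 18.981016159057617), 87.7768783569336)
[[0.5106 0.2509 0.075 ]
 [0.4922 0.2521 0.075 ]
 [0.4945 0.3095 0.075 ]
 [0.5125 0.3081 0.075 ]] [0.50245122 0.28012935 0.075     ]
```

Run:
```python
from h import *
C=cam("side"); im=np.load("pics/side0.npy"); hsv=cv2.cvtColor(im,cv2.COLOR_RGB2HSV)
m=cv2.inRange(hsv,(100,120,40),(125,255,255)); m[:,:245]=0;m[:,310:]=0;m[:215]=0
c=max(cv2.findContours(m,0,1)[0],key=cv2.contourArea); hull=cv2.convexHull(c)[:,0].astype(float)
up=hull[hull[:,1]<242]   # far edge = top rim only
print(circfit(px2w(C,hull,.03)[:,:2]), circfit(px2w(C,up,.03)[:,:2]))
h=px2w(C,np.array([(431,346),(443,348),(435,385),(427,383)])/1.5625,.075);print(h.round(4))
C2=cam("scene")
print("scene handle top",px2w(C2,np.array([(308,264),(318,259),(334,272),(323,279)])/1.5625,.075).round(4))
for n,cc in(("side",C),("scene",C2)):
  t=np.linspace(0,6.28,5)[:4]; print(n,(w2px(cc,np.c_[.503+.072*np.cos(t),.2797+.072*np.sin(t),.03+0*t])*1.5625).round(0).tolist())
```

```text
(array([0.50327924, 0.28062838]), np.float64(0.07024432008937932)) (array([0.50371397, 0.28007192]), np.float64(0.06983461775727863))
[[0.5136 0.2561 0.075 ]
 [0.4921 0.2565 0.075 ]
 [0.4901 0.344  0.075 ]
 [0.5038 0.3426 0.075 ]]
scene handle top [[0.4926 0.2974 0.075 ]
 [0.5145 0.2974 0.075 ]
 [0.5152 0.2495 0.075 ]
 [0.4894 0.2466 0.075 ]]
side [[394.0, 368.0], [426.0, 405.0], [474.0, 381.0], [441.0, 346.0]]
scene [[352.0, 269.0], [298.0, 266.0], [287.0, 303.0], [344.0, 306.0]]
```

>>> carry_out([
  [0.04, -0.005, 0, 0, 0, 0],
  [0.1, -0.014, 0, 0, 0, -0.04],
  [0.16, -0.022, 0, 0, 0, -0.08],
  [0.22, -0.03, 0, 0, 0, -0.12],
  [0.28, -0.038, 0, 0, 0, -0.16],
  [0.34, -0.046, 0, 0, 0, -0.16],
  [0.4, -0.054, 0, 0, 0, -0.16],
  [0.433, -0.059, 0, 0, 0, -0.16],
])

```text
clock: 2.7
tool_pos: [0.495, -0.0899, 0.1536]
orientation: [-179.9, 0.0, -90.2]
force: [0.5, 0.3, 0.2]
opening: 0.0875
gripper_force: 0.0
```

>>> carry_out([
  [0, 0, 0, 0, 0, 0],
  [0, 0, 0, 0, 0, 0],
])

```text
clock: 2.95
tool_pos: [0.4954, -0.0872, 0.1529]
orientation: [-179.9, 0.0, -90.1]
force: [0.6, -0.3, -0.9]
opening: 0.0876
gripper_force: 0.0
```

Run:
```python
from h import *
o=telemetry.get_obs(); print(o["clock"],o["tool_pos"],o["orientation"],o["force"])
im=viewer.snapshot("wrist"); np.save("pics/w2.npy",im); C=cam("wrist",o)
cv2.imwrite("pics/w2.png",cv2.resize(im[20:250,120:420,::-1],(780,598),interpolation=cv2.INTER_CUBIC))
import pickle; pickle.dump(C,open("pics/w2.pkl","wb"))
```

```text
2.95 [ 0.49544555 -0.08722645  0.15292111] [-1.79907022e+02  1.90731576e-02 -9.00866205e+01] [ 0.59940598 -0.31078375 -0.90500997]
```

View pics/w2.png

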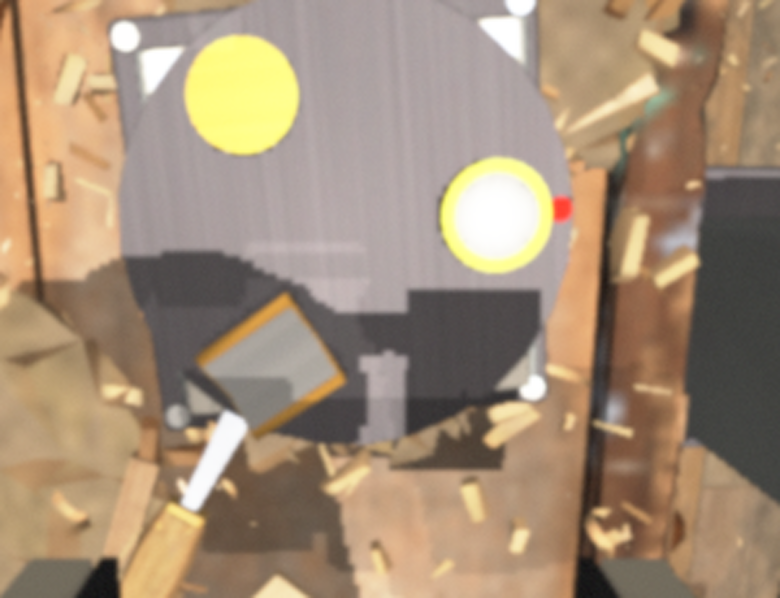

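The crop (scale 2.6, offset (120,20)) shows the cone puck at (497,215) with the red dot on its right, the flat pad at (242,95), and the groove block with corners about (288,293), (345,379), (257,437) and (197,360).

Run:
```python
from h import *
import pickle
C=pickle.load(open("pics/w2.pkl","rb")); im=np.load("pics/w2.npy"); hsv=cv2.cvtColor(im,cv2.COLOR_RGB2HSV)
off=np.array([120,20])
def box(x0,y0,x1,y1): 
    k=np.zeros(im.shape[:2],np.uint8); a=(np.array([x0,y0])/2.6+off).astype(int);b=(np.array([x1,y1])/2.6+off).astype(int);k[a[1]:b[1],a[0]:b[0]]=255;return k
yel=cv2.inRange(hsv,(15,110,60),(35,255,255))
def comp(b,z):
    c=max(cv2.findContours(yel&b,0,1)[0],key=cv2.contourArea); h=cv2.convexHull(c)[:,0].astype(float)+0
    return circfit(px2w(C,h,z)[:,:2])
cone=comp(box(430,140,553,290),.044); flat=comp(box(170,20,310,170),.0372); print("cone",cone,"flat",flat)
w=cv2.inRange(hsv,(0,0,170),(180,90,255))&box(445,160,548,268)
c=max(cv2.findContours(w,0,1)[0],key=cv2.contourArea);print("mouth",circfit(px2w(C,cv2.convexHull(c)[:,0].astype(float),.044)[:,:2]))
g=px2w(C,np.array([(288,293),(345,379),(257,437),(197,360)])/2.6+off,.044)[:,:2]; print("groove",g.round(4).tolist(),g.mean(0),np.linalg.norm(np.diff(g,axis=0),axis=1))
ctr=px2w(C,np.array([(125,36),(520,4),(533,388),(178,416)])/2.6+off,.012)[:,:2];print("bolts",ctr.round(4).tolist(),ctr.mean(0))
F=np.array([[-50,0],[30,45],[30,-45]])/1e3; M=np.array([cone[0],g.mean(0),flat[0]])
a,b=F-F.mean(0),M-M.mean(0); th=np.arctan2((a[:,0]*b[:,1]-a[:,1]*b[:,0]).sum(),(a*b).sum())
Rm=np.array([[np.cos(th),-np.sin(th)],[np.sin(th),np.cos(th)]]); t=M.mean(0)-Rm@F.mean(0)
print("table axis",t,"yaw",np.degrees(th),"resid mm",((F@Rm.T+t-M)*1e3).round(2).tolist())
red=(cv2.inRange(hsv,(0,180,100),(5,255,255))|cv2.inRange(hsv,(173,180,100),(180,255,255)))&box(545,190,590,230)
d=px2w(C,np.argwhere(red)[:,::-1].mean(0),.034)[0,:2];v=t-d;print("dot",d,np.linalg.norm(v),np.degrees(np.arctan2(v[1],v[0])))
v=flat[0]-cone[0];print("flat-cone yaw",np.degrees(np.arctan2(v[1],v[0])-np.arctan2(-45,80)),np.linalg.norm(v))
```

```text
cone (array([ 0.44818124, -0.15343587]), np.float64(0.016608234487928825)) flat (array([ 0.52899787, -0.19052187]), np.float64(0.017730316980067547))
mouth (array([ 0.44623948, -0.15305595]), np.float64(0.014679764759579562))
groove [[0.5144, -0.1277], [0.4955, -0.0983], [0.5262, -0.0776], [0.5459, -0.105]] [ 0.52051246 -0.10213201] [0.03497028 0.0370967  0.03373712]
bolts [[0.5711, -0.2122], [0.4356, -0.2221], [0.4238, -0.0876], [0.5597, -0.0766]] [ 0.49756443 -0.14963261]
table axis [ 0.49591194 -0.14900985] yaw 5.392612263877765 resid mm [[-2.05, -0.27], [1.04, 0.74], [1.01, -0.47]]
dot [ 0.42263419 -0.15524893] 0.0735428788954858 4.866593637246672
flat-cone yaw 4.707801102598295 0.08891961780967003
```

>>> carry_out([
  [-0.04, -0.001, 0, 0, 0, 0.01],
  [-0.1, -0.002, 0, 0, 0, 0.02],
  [-0.16, -0.003, 0, 0, 0, 0.03],
  [-0.22, -0.004, 0, 0, 0, 0.0395],
  [-0.28, -0.005, 0.01, 0, 0, 0.0395],
  [-0.335, -0.007, 0.02, 0, 0, 0.0395],
  [-0.367, -0.007, 0.023, 0, 0, 0.0395],
  [-0.367, -0.007, 0.023, 0, 0, 0.0395],
])

```text
clock: 4.0
tool_pos: [0.5014, 0.2833, 0.1285]
orientation: [180.0, -0.0, -92.0]
force: [-0.7, 0.5, 0.4]
opening: 0.0873
gripper_force: 0.0
```

>>> carry_out([
  [0, 0, 0, 0, 0, 0],
  [0, 0, 0, 0, 0, 0],
])

```text
clock: 4.25
tool_pos: [0.5021, 0.2797, 0.1294]
orientation: [-180.0, 0.0, -92.3]
force: [1.4, 0.1, 0.0]
opening: 0.0876
gripper_force: 0.0
```

Run:
```python
from h import *
o=telemetry.get_obs(); print(o["clock"],o["tool_pos"],o["orientation"],o["force"],o["moment"])
Rm=R.from_euler('xyz',o["orientation"],degrees=True).as_matrix()
print("tool shift to grasp",Rm.T@(np.array([.503,.2797,.037])-o["tool_pos"]))
```

```text
4.25 [0.50207114 0.2797013  0.12940477] [-1.79988228e+02  1.53899256e-02 -9.22813938e+01] [1.38686026 0.05612663 0.01385586] [-0.00091432  0.01491062  0.01862469]
tool shift to grasp [-1.08547374e-05 -9.09192364e-04  9.24049616e-02]
```

>>> carry_out([
  [0, -0.001, 0.03, 0, 0, 0],
  [0, -0.001, 0.07, 0, 0, 0],
  [0, -0.001, 0.092, 0, 0, 0],
  [0, -0.001, 0.092, 0, 0, 0],
  [0, -0.001, 0.092, 0, 0, 0],
])

```text
clock: 4.88
tool_pos: [0.504, 0.2803, 0.0383]
orientation: [-179.9, 0.1, -92.3]
force: [0.2, 0.2, -0.2]
opening: 0.088
gripper_force: 0.0
```

>>> carry_out([
  [0, 0, 0, 0, 0, 0],
  [0, 0, 0, 0, 0, 0],
  [0, 0, 0, 0, 0, 0],
  [0, 0, 0, 0, 0, 0],
  [0, 0, 0, 0, 0, 0],
  [0, 0, 0, 0, 0, 0],
  [0, 0, 0, 0, 0, 0],
  [0, 0, 0, 0, 0, 0],
], grip=-1)

```text
clock: 5.88
tool_pos: [0.5034, 0.2802, 0.0371]
orientation: [-180.0, 0.0, -92.3]
force: [1.3, -0.2, -1.1]
opening: 0.0186
gripper_force: 30.0
```

>>> carry_out([
  [0, 0, -0.01, 0, 0, 0],
  [0, 0, -0.03, 0, 0, 0],
  [0, 0, -0.055, 0, 0, 0],
  [0, 0, -0.08, 0, 0, 0],
  [0, 0, -0.09, 0, 0, 0],
  [0.015, 0, -0.09, 0, 0, -0.01],
  [0.045, -0.001, -0.09, 0, 0, -0.02],
  [0.085, -0.002, -0.09, 0, 0, -0.03],
])

```text
clock: 6.88
tool_pos: [0.5007, 0.1937, 0.1257]
orientation: [179.9, -0.1, -90.5]
force: [0.5, -0.5, -3.1]
opening: 0.0186
gripper_force: 30.0
```

>>> carry_out([
  [0.045, -0.001, 0, 0, 0, -0.01],
  [0.09, -0.002, 0, 0, 0, -0.03],
  [0.135, -0.003, 0, 0, 0, -0.05],
  [0.18, -0.004, 0, 0, 0, -0.07],
  [0.225, -0.005, 0, 0, 0, -0.09],
  [0.27, -0.006, 0, 0, 0, -0.1],
  [0.31, -0.007, 0, 0, 0, -0.1],
  [0.335, -0.008, 0, 0, 0, -0.1],
])

```text
clock: 7.88
tool_pos: [0.5047, -0.142, 0.1258]
orientation: [179.9, 0.0, -84.9]
force: [1.5, 0.8, -4.3]
opening: 0.0186
gripper_force: 30.0
```

>>> carry_out([
  [0.005, 0, 0, 0, 0, 0],
  [0.01, 0, 0, 0, 0, 0],
  [0.01, 0, 0, 0, 0, 0],
  [0.01, 0, 0, 0, 0, 0],
])

```text
clock: 8.38
tool_pos: [0.5075, -0.1493, 0.127]
orientation: [180.0, 0.0, -84.8]
force: [0.3, 0.5, -4.4]
opening: 0.0184
gripper_force: 30.0
```

```bash
cat >> h.py <<'E'
def rep(tgt=None,yaw=None):
    o=telemetry.get_obs(); print(round(o["clock"],2),o["tool_pos"].round(4),o["orientation"].round(2),"F",o["force"].round(2),"M",o["moment"].round(3),o["gripper_force"],o["opening"])
    if tgt is not None:
        Rm=R.from_euler('xyz',o["orientation"],degrees=True).as_matrix()
        print("shift",(Rm.T@(np.array(tgt)-o["tool_pos"])).round(4),"az",np.radians(o["orientation"][2]-yaw).round(4))
    return o
E
python3 - <<'E'
from h import *
o=rep([.4956,-.1484,.100],-84.88)
im=viewer.snapshot("side"); np.save("pics/s3.npy",im)
cv2.imwrite("pics/s3.png",cv2.resize(im[90:210,220:380,::-1],(800,600),interpolation=cv2.INTER_CUBIC))
E
```

```text
8.38 [ 0.5075 -0.1493  0.127 ] [ 1.7999e+02  1.0000e-02 -8.4770e+01] F [ 0.29  0.48 -4.45] M [-0.002 -0.035 -0.032] 29.99819129705429 0.01841630843981256
shift [-0.002   0.0118  0.027 ] az 0.0019
```

View pics/s3.png

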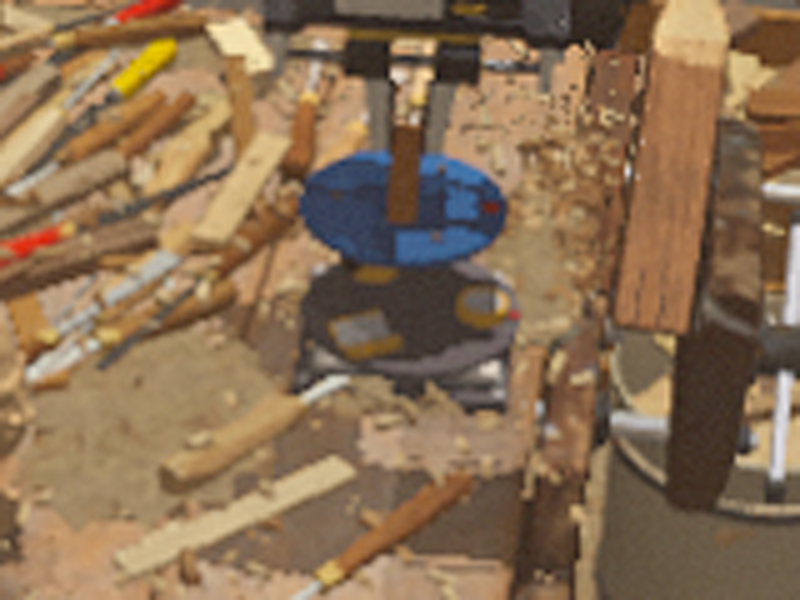

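The side view shows the stage held level above the base at (403,205), its red dot at (492,208) on the side of the base's dot at (513,315). Next I align it and lower it to just above the seats.

>>> carry_out([
  [-0.001, 0.006, 0.01, 0, 0, 0.001],
  [-0.002, 0.012, 0.025, 0, 0, 0.002],
  [-0.002, 0.012, 0.037, 0, 0, 0.002],
  [-0.002, 0.012, 0.037, 0, 0, 0.002],
  [-0.002, 0.012, 0.037, 0, 0, 0.002],
])

```text
clock: 9.05
tool_pos: [0.4959, -0.149, 0.0903]
orientation: [-180.0, -0.0, -84.9]
force: [0.5, 0.3, -4.2]
opening: 0.0186
gripper_force: 30.0
```

Run:
```python
from h import *
rep([.4956,-.1484,.085],-84.88)
```

```text
9.05 [ 0.4959 -0.149   0.0903] [-1.7998e+02 -2.0000e-02 -8.4910e+01] F [ 0.48  0.3  -4.16] M [-0.03  -0.015  0.019] 29.998084902763367 0.018568673378224074
shift [-0.0006  0.0003  0.0053] az -0.0005
```

>>> carry_out([
  [-0.0006, 0.0003, 0.003, 0, 0, 0],
  [-0.0006, 0.0003, 0.006, 0, 0, 0],
  [-0.0006, 0.0003, 0.009, 0, 0, 0],
  [-0.0006, 0.0003, 0.011, 0, 0, 0],
  [-0.0006, 0.0003, 0.011, 0, 0, 0],
])

```text
clock: 9.68
tool_pos: [0.4949, -0.1484, 0.0788]
orientation: [180.0, 0.0, -84.9]
force: [-0.5, 0.5, -3.5]
opening: 0.0186
gripper_force: 30.0
```

>>> carry_out([
  [0, 0, 0.0007, 0, 0, 0],
  [0, 0, 0.0014, 0, 0, 0],
  [0, 0, 0.002, 0, 0, 0],
  [0, 0, 0.002, 0, 0, 0],
])

```text
clock: 10.18
tool_pos: [0.495, -0.1484, 0.077]
orientation: [180.0, -0.0, -84.9]
force: [-0.0, 0.0, -3.6]
opening: 0.0184
gripper_force: 30.0
```

Run:
```python
from h import *
rep([.4956,-.1484,.0743],-84.88)
```

```text
10.18 [ 0.495  -0.1484  0.077 ] [179.99  -0.   -84.93] F [-0.04  0.02 -3.65] M [ 0.033 -0.008  0.023] 29.997968673706055 0.018404095229601306
shift [ 0.0001 -0.0006  0.0027] az -0.0009
```

>>> carry_out([
  [0, -0.0005, 0.0004, 0, 0, 0],
  [0, -0.0005, 0.0008, 0, 0, 0],
  [0, -0.0005, 0.0008, 0, 0, 0],
])

```text
clock: 10.55
tool_pos: [0.4956, -0.1483, 0.0762]
orientation: [180.0, 0.0, -84.9]
force: [-0.4, 0.2, -3.9]
opening: 0.0187
gripper_force: 30.0
```

Run:
```python
from h import *
rep([.4956,-.1484,.0743],-84.88)
```

```text
10.55 [ 0.4956 -0.1483  0.0762] [180.     0.   -84.93] F [-0.38  0.17 -3.9 ] M [ 0.002  0.035 -0.013] 29.998150169849396 0.0186979545140018
shift [ 0.0001 -0.      0.0019] az -0.0009
```

>>> carry_out([
  [0, 0, 0.0003, 0, 0, 0],
  [0, 0, 0.0006, 0, 0, 0],
  [0, 0, 0.0006, 0, 0, 0],
])

```text
clock: 10.92
tool_pos: [0.4955, -0.1483, 0.0756]
orientation: [180.0, 0.0, -84.9]
force: [-0.8, -1.7, -3.4]
opening: 0.0185
gripper_force: 30.0
```

Run:
```python
from h import *
rep([.4956,-.1484,.0743],-84.88)
```

```text
10.93 [ 0.4955 -0.1483  0.0756] [180.     0.   -84.93] F [-0.81 -1.74 -3.35] M [0.026 0.054 0.037] 29.998093843460083 0.018510270623722493
shift [ 0.0001 -0.0001  0.0013] az -0.0009
```

>>> carry_out([
  [0, 0, 0.0002, 0, 0, 0],
  [0, 0, 0.0004, 0, 0, 0],
  [0, 0, 0.0004, 0, 0, 0],
  [0, 0, 0.0004, 0, 0, 0],
])

```text
clock: 11.42
tool_pos: [0.4956, -0.1483, 0.0752]
orientation: [-180.0, 0.0, -84.9]
force: [0.6, 1.2, -4.3]
opening: 0.0185
gripper_force: 30.0
```

Run:
```python
from h import *
rep([.4956,-.1484,.0743],-84.88)
```

```text
11.43 [ 0.4956 -0.1483  0.0752] [-180.      0.    -84.93] F [ 0.64  1.18 -4.3 ] M [ 0.005 -0.01  -0.004] 29.99796599149704 0.018528008058863798
shift [ 0.0001 -0.      0.0009] az -0.0009
```

>>> carry_out([
  [0, 0, 0.0002, 0, 0, 0],
  [0, 0, 0.0004, 0, 0, 0],
  [0, 0, 0.0004, 0, 0, 0],
  [0, 0, 0.0004, 0, 0, 0],
])

```text
clock: 11.92
tool_pos: [0.4956, -0.1483, 0.0749]
orientation: [-180.0, -0.0, -84.9]
force: [0.4, 0.4, -3.9]
opening: 0.0186
gripper_force: 30.0
```

Run:
```python
from h import *
rep([.4956,-.1484,.0743],-84.88)
```

```text
11.93 [ 0.4956 -0.1483  0.0749] [-180.     -0.    -84.93] F [ 0.45  0.42 -3.91] M [-0.032  0.017  0.027] 29.9980491399765 0.01855185057590562
shift [ 0.0001 -0.      0.0006] az -0.0008
```

>>> carry_out([
  [0, 0, 0.0002, 0, 0, 0],
  [0, 0, 0.0004, 0, 0, 0],
  [0, 0, 0.0004, 0, 0, 0],
  [0, 0, 0.0004, 0, 0, 0],
])

```text
clock: 12.42
tool_pos: [0.4957, -0.1484, 0.0745]
orientation: [-180.0, -0.0, -84.9]
force: [-0.6, 0.0, -3.3]
opening: 0.0184
gripper_force: 30.0
```

Run:
```python
from h import *
rep([.4956,-.1484,.0743],-84.88)
```

```text
12.43 [ 0.4957 -0.1484  0.0745] [-179.99   -0.    -84.93] F [-0.63  0.03 -3.31] M [-0.066 -0.054  0.04 ] 29.999060332775116 0.018375894379768377
shift [0.     0.0001 0.0002] az -0.0008
```

>>> carry_out([
  [0, 0, 0.0002, 0, 0, 0],
  [0, 0, 0.0004, 0, 0, 0],
  [0, 0, 0.0004, 0, 0, 0],
  [0, 0, 0.0004, 0, 0, 0],
])

```text
clock: 12.92
tool_pos: [0.4958, -0.1484, 0.0743]
orientation: [-180.0, -0.0, -84.9]
force: [-0.7, 0.9, 1.2]
opening: 0.0183
gripper_force: 30.0
```

Run:
```python
from h import *
rep([.4956,-.1484,.0743],-84.88)
```

```text
12.93 [ 0.4958 -0.1484  0.0743] [-1.7997e+02 -1.0000e-02 -8.4920e+01] F [-0.73  0.93  1.17] M [-0.024  0.239  0.02 ] 30.0015127658844 0.01831305312296929
shift [0.     0.0002 0.    ] az -0.0007
```

>>> carry_out([
  [0, 0, 0.0002, 0, 0, 0],
  [0, 0, 0.0004, 0, 0, 0],
  [0, 0, 0.0004, 0, 0, 0],
  [0, 0, 0.0004, 0, 0, 0],
])

```text
clock: 13.42
tool_pos: [0.4959, -0.1484, 0.0742]
orientation: [-180.0, -0.0, -84.9]
force: [-3.1, 0.8, 6.3]
opening: 0.0188
gripper_force: 30.0
```

Run:
```python
from h import *
rep([.4956,-.1484,.0743],-84.88)
```

```text
13.43 [ 0.4959 -0.1484  0.0742] [-1.7996e+02 -1.0000e-02 -8.4920e+01] F [-3.1   0.77  6.33] M [0.149 0.624 0.012] 30.00726968050003 0.018765747495350153
shift [-0.      0.0003 -0.0001] az -0.0007
```

Only the cone foot touches so far, and its flank pushes it toward -x. I'll lift about 1.2 mm, shift 1 mm toward -x and feel again.

>>> carry_out([
  [0, 0, -0.0006, 0, 0, 0],
  [0, 0, -0.0014, 0, 0, 0],
  [0, 0.001, -0.0014, 0, 0, 0],
  [0, 0.001, -0.001, 0, 0, 0],
  [0, 0.001, -0.0006, 0, 0, 0],
  [0, 0.001, -0.0003, 0, 0, 0],
  [0, 0.001, -0.0003, 0, 0, 0],
])

```text
clock: 14.3
tool_pos: [0.4953, -0.1484, 0.0744]
orientation: [-179.9, -0.0, -84.9]
force: [2.8, -0.1, 1.6]
opening: 0.0189
gripper_force: 30.0
```

Run:
```python
from h import *
rep([.4956,-.1484,.0743],-84.88)
```

```text
14.3 [ 0.4953 -0.1484  0.0744] [-1.7992e+02 -2.0000e-02 -8.4910e+01] F [ 2.75 -0.14  1.63] M [ 0.047 -1.353  0.036] 29.99991863965988 0.018860390194769424
shift [-0.     -0.0003  0.0001] az -0.0006
```

>>> carry_out([
  [0, 0, 0.0002, 0, 0, 0],
  [0, 0, 0.0004, 0, 0, 0],
  [0, 0, 0.0004, 0, 0, 0],
])

```text
clock: 14.68
tool_pos: [0.4954, -0.1485, 0.0742]
orientation: [-179.9, -0.0, -84.9]
force: [3.1, 1.0, 5.6]
opening: 0.0183
gripper_force: 30.0
```

Run:
```python
from h import *
rep([.4956,-.1484,.0743],-84.88)
```

```text
14.68 [ 0.4954 -0.1485  0.0742] [-1.7991e+02 -2.0000e-02 -8.4910e+01] F [3.14 1.01 5.59] M [ 0.232 -1.359 -0.01 ] 30.00179350376129 0.018292396762148055
shift [-0.     -0.0002 -0.0001] az -0.0005
```

The push has reversed to +x, so the cone centre is about midway. I'll lift clear, check the free-air baseline and shift back 0.5 mm.

>>> carry_out([
  [0, 0, -0.001, 0, 0, 0],
  [0, 0, -0.003, 0, 0, 0],
  [0, -0.0005, -0.003, 0, 0, 0],
  [0, -0.0005, -0.003, 0, 0, 0],
  [0, -0.0005, -0.003, 0, 0, 0],
])

```text
clock: 15.3
tool_pos: [0.4939, -0.1484, 0.0759]
orientation: [179.9, 0.0, -85.0]
force: [0.4, 0.2, -3.3]
opening: 0.0186
gripper_force: 30.0
```

Run:
```python
from h import *
rep([.4956,-.1484,.0743],-84.88)
```

```text
15.3 [ 0.4939 -0.1484  0.0759] [ 1.7988e+02  2.0000e-02 -8.4950e+01] F [ 0.44  0.21 -3.34] M [-0.007  0.011  0.018] 29.998140335083008 0.018626734827172184
shift [ 0.0002 -0.0017  0.0016] az -0.0013
```

>>> carry_out([
  [0, 0, 0.0008, 0, 0, 0],
  [0, 0, 0.0016, 0, 0, 0],
  [0, 0, 0.0022, 0, 0, 0],
  [0, 0, 0.0025, 0, 0, 0],
  [0, 0, 0.0025, 0, 0, 0],
])

```text
clock: 15.92
tool_pos: [0.4952, -0.1485, 0.0745]
orientation: [-180.0, -0.0, -84.9]
force: [-1.7, -0.8, 3.3]
opening: 0.0186
gripper_force: 30.0
```

Run:
```python
from h import *
rep([.4956,-.1484,.0743],-84.88)
```

```text
15.93 [ 0.4952 -0.1485  0.0745] [-1.7998e+02 -2.0000e-02 -8.4920e+01] F [-1.66 -0.82  3.29] M [-0.207  0.748  0.028] 30.01491129398346 0.018582587130260345
shift [-0.0001 -0.0004  0.0002] az -0.0007
```

>>> carry_out([
  [0, 0, 0.0002, 0, 0, 0],
  [0, 0, 0.0005, 0, 0, 0],
  [0, 0, 0.0005, 0, 0, 0],
  [0, 0, 0.0005, 0, 0, 0],
])

```text
clock: 16.42
tool_pos: [0.4954, -0.1486, 0.0744]
orientation: [-180.0, -0.0, -84.9]
force: [-3.6, -1.1, 7.6]
opening: 0.0185
gripper_force: 30.0
```

Run:
```python
from h import *
rep([.4956,-.1484,.0743],-84.88)
```

```text
16.43 [ 0.4954 -0.1486  0.0744] [-1.7995e+02 -3.0000e-02 -8.4910e+01] F [-3.57 -1.06  7.57] M [-0.066  1.226 -0.019] 30.029547214508057 0.018464629250941274
shift [-0.0002 -0.0002  0.0001] az -0.0005
```

The lateral loads come from feet that stuck before the arm settled, but every contact height is within about 0.3 mm of home. I'll lift, let it settle and come down cleanly at this middle position.

>>> carry_out([
  [0, 0, -0.001, 0, 0, 0],
  [0, 0, -0.0025, 0, 0, 0],
  [0, 0, -0.0025, 0, 0, 0],
  [0, 0, -0.0025, 0, 0, 0],
  [0, 0, -0.0025, 0, 0, 0],
  [0, 0, -0.0025, 0, 0, 0],
  [0, 0, -0.0025, 0, 0, 0],
  [0, 0, -0.0025, 0, 0, 0],
])

```text
clock: 17.42
tool_pos: [0.495, -0.1484, 0.0761]
orientation: [180.0, -0.0, -84.9]
force: [-0.3, 0.8, -4.9]
opening: 0.0185
gripper_force: 30.0
```

>>> carry_out([
  [0, 0, 0, 0, 0, 0],
  [0, 0, 0, 0, 0, 0],
  [0, 0, 0, 0, 0, 0],
  [0, 0, 0, 0, 0, 0],
])

```text
clock: 17.92
tool_pos: [0.4951, -0.1484, 0.0761]
orientation: [-180.0, -0.0, -84.9]
force: [0.2, 0.3, -4.5]
opening: 0.0187
gripper_force: 30.0
```

Run:
```python
from h import *
rep([.4952,-.1484,.0743],-84.88)
```

```text
17.93 [ 0.4951 -0.1484  0.0761] [-180.     -0.    -84.93] F [ 0.19  0.33 -4.48] M [ 0.02  -0.036  0.02 ] 29.998182356357574 0.018666313367553124
shift [ 0.     -0.0001  0.0018] az -0.0008
```

Settled at x = 0.4951 m, free of contact. Now I descend slowly.

>>> carry_out([
  [0, 0, 0.0004, 0, 0, 0],
  [0, 0, 0.0008, 0, 0, 0],
  [0, 0, 0.0012, 0, 0, 0],
  [0, 0, 0.0014, 0, 0, 0],
  [0, 0, 0.0014, 0, 0, 0],
  [0, 0, 0.0014, 0, 0, 0],
])

```text
clock: 18.68
tool_pos: [0.4952, -0.1484, 0.0747]
orientation: [-180.0, -0.0, -84.9]
force: [0.7, -0.2, -3.2]
opening: 0.0187
gripper_force: 30.0
```

Run:
```python
from h import *
rep([.4952,-.1484,.0743],-84.88)
```

```text
18.68 [ 0.4952 -0.1484  0.0747] [-179.99   -0.    -84.93] F [ 0.69 -0.24 -3.15] M [ 0.035 -0.068  0.06 ] 29.998823404312134 0.01867092699032744
shift [ 0.     -0.      0.0004] az -0.0008
```

>>> carry_out([
  [0, 0, 0.0002, 0, 0, 0],
  [0, 0, 0.0004, 0, 0, 0],
  [0, 0, 0.0004, 0, 0, 0],
  [0, 0, 0.0004, 0, 0, 0],
])

```text
clock: 19.18
tool_pos: [0.4953, -0.1484, 0.0745]
orientation: [-180.0, -0.0, -84.9]
force: [0.0, -0.2, 0.9]
opening: 0.0186
gripper_force: 30.0
```

Run:
```python
from h import *
rep([.4952,-.1484,.0743],-84.88)
```

```text
19.18 [ 0.4953 -0.1484  0.0745] [-1.7997e+02 -1.0000e-02 -8.4920e+01] F [ 0.04 -0.19  0.88] M [-0.212  0.017 -0.008] 30.002923607826233 0.018647967799644335
shift [-0.0001  0.0001  0.0002] az -0.0007
```

>>> carry_out([
  [0, 0, 0.0002, 0, 0, 0],
  [0, 0, 0.0004, 0, 0, 0],
  [0, 0, 0.0004, 0, 0, 0],
  [0, 0, 0.0004, 0, 0, 0],
])

```text
clock: 19.68
tool_pos: [0.4955, -0.1485, 0.0743]
orientation: [-180.0, -0.0, -84.9]
force: [-1.3, 0.6, 4.8]
opening: 0.0186
gripper_force: 30.0
```

Run:
```python
from h import *
rep([.4952,-.1484,.0743],-84.88)
```

```text
19.68 [ 0.4955 -0.1485  0.0743] [-1.7995e+02 -2.0000e-02 -8.4910e+01] F [-1.27  0.58  4.85] M [-0.142  0.308  0.026] 30.01187413930893 0.018630135837657786
shift [-0.0001  0.0003  0.    ] az -0.0006
```

The moments show the cone and flat feet touching together at home height, with nothing standing high. I'll ease the load and release.

>>> carry_out([
  [0, 0, -0.0003, 0, 0, 0],
  [0, 0, -0.0005, 0, 0, 0],
  [0, 0, -0.0005, 0, 0, 0],
  [0, 0, -0.0005, 0, 0, 0],
])

```text
clock: 20.18
tool_pos: [0.4953, -0.1484, 0.0744]
orientation: [-180.0, -0.0, -84.9]
force: [1.6, -1.5, 2.7]
opening: 0.0184
gripper_force: 30.0
```

>>> carry_out([
  [0, 0, 0, 0, 0, 0],
  [0, 0, 0, 0, 0, 0],
  [0, 0, 0, 0, 0, 0],
  [0, 0, 0, 0, 0, 0],
  [0, 0, 0, 0, 0, 0],
  [0, 0, 0, 0, 0, 0],
  [0, 0, 0, 0, 0, 0],
  [0, 0, 0, 0, 0, 0],
], grip=1)

```text
clock: 21.18
tool_pos: [0.495, -0.1484, 0.0744]
orientation: [180.0, 0.0, -84.9]
force: [-0.9, 0.4, -0.6]
opening: 0.0867
gripper_force: 0.0
```

>>> carry_out([
  [0, 0, -0.02, 0, 0, 0],
  [0, 0, -0.05, 0, 0, 0],
  [-0.03, 0, -0.08, 0, 0, 0],
  [-0.06, 0, -0.08, 0, 0, 0],
  [-0.07, 0, -0.08, 0, 0, 0],
  [-0.07, 0, -0.08, 0, 0, 0],
  [-0.07, 0, -0.08, 0, 0, 0],
])

```text
clock: 22.05
tool_pos: [0.4887, -0.0791, 0.154]
orientation: [180.0, -0.0, -84.9]
force: [1.0, -0.0, 0.8]
opening: 0.088
gripper_force: 0.0
```

Run:
```python
from h import *
o=rep(); C=cam("wrist",o); im=viewer.snapshot("wrist")
hsv=cv2.cvtColor(im,cv2.COLOR_RGB2HSV)
m=cv2.inRange(hsv,(98,130,30),(125,255,255)); m[200:]=0
c=max(cv2.findContours(m,0,1)[0],key=cv2.contourArea); h=cv2.convexHull(c)[:,0]
P=px2w(C,h,.0672)[:,:2]; cc,r=circfit(P); print("disc",cc,r)
m2=cv2.inRange(hsv,(0,150,80),(5,255,255))|cv2.inRange(hsv,(173,150,80),(180,255,255))
k=np.zeros_like(m2); cv2.fillConvexPoly(k,h.astype(np.int32),255); yx=np.argwhere(m2&k)
d=px2w(C,yx[:,::-1].mean(0),.0672)[0,:2]; v=cc-d; print("yaw",np.degrees(np.arctan2(v[1],v[0])),np.linalg.norm(v),len(yx))
a=cv2.resize(im[:260,100:440,::-1],(780,596),interpolation=cv2.INTER_CUBIC); cv2.imwrite("pics/w4.png",a)
s=viewer.snapshot("side"); cv2.imwrite("pics/s4.png",cv2.resize(s[110:200,250:370,::-1],(800,600),interpolation=cv2.INTER_CUBIC))
```

```text
22.05 [ 0.4887 -0.0791  0.154 ] [ 1.7995e+02 -1.0000e-02 -8.4930e+01] F [ 0.96 -0.02  0.84] M [-0.06  -0.05  -0.029] 0.0 0.088021330369075
disc [ 0.49475149 -0.14879774] 0.06996269946430701
yaw 4.795023237118848 0.05956316115129678 162
```

View pics/s4.png

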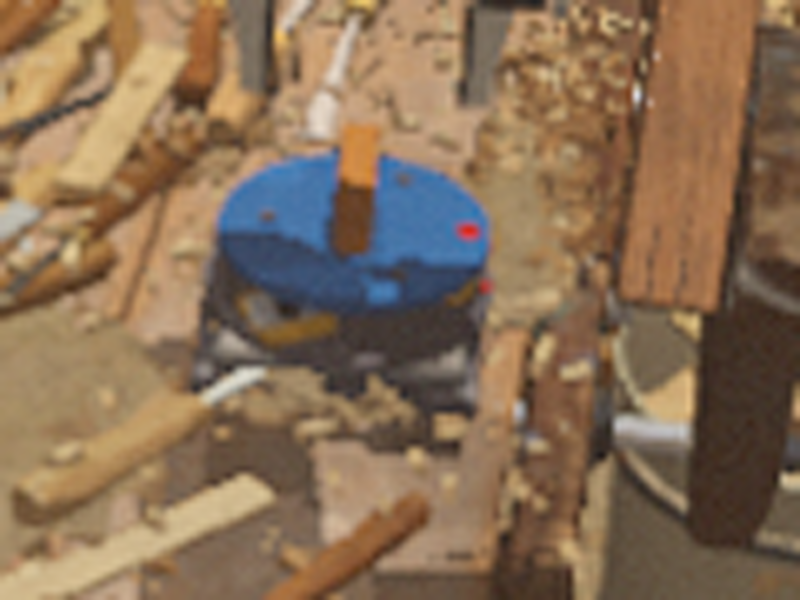

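The side view shows the stage level on the base, its red dot at (468,230) on the side of the base's dot at (485,287), and the gripper clear. The wrist check puts the stage within 0.5 mm and 0.3° of the measured seats, so I'm handing in.

```bash
python3 -c "
from plant import workorder
print(workorder.close_job())"
```

```text
the job is handed in; nothing more can be done
None
```

The stage top stands free and level on the base, red dot over red dot and within about 0.5 mm of where I measured the seats; I handed the job in at about 22 s, and no verdict was returned.

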